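# Press the snap-in cover of a drying canister home

### The arm

A 6-joint arm with a two-finger parallel gripper is mounted at the origin on a cart in front of the work surface, level with it; the furniture and walls round the work are solid. World frame = base frame: x ahead of the robot, y to its left, z up, the work surface at z = 0. Lengths are in m, angles in rad, forces in N, time in s.
With the tool pointing down it reaches from about 0.25 to 0.775 m from the base axis. Payload 4 kg.
Tool frame: the origin (TCP) lies at the very end of the fingers, on their centre line; the grasp point (between the pads) lies hold_point_z behind it (hold_point_z is the distance from the TCP to the grasp point, in m); z points along the fingers, y is the direction in which the jaws open and shut (so a half turn about z gives the same grasp; the last joint's range is limited). The gripper opens to 94 mm and grips with 3 to 60 N. Pads are 16 mm wide; open, the fingers measure 119 mm over their backs; the gripper's body (75 mm by 177 mm) begins 78 mm behind the grasp point.
Start: joints at [-1.428, 0.087, 1.371, -0, 1.684, -0.103], TCP at [0.134, -0.533, 0.206] pointing down, gripper open.
Joint ranges: [-3.1, 3.1], [-0.76, 2.03], [0.27, 2.55], [-1.08, 4.22], [0.17, 2.65], [-2.57, 2.57]. Speed limits (rad/s): [2.79, 2.79, 3.14, 3.14, 3.14, 3.14].

### API

Orientations are given as [roll, pitch, yaw] about the fixed x, y, z axes, in that order (R = Rz(yaw) Ry(pitch) Rx(roll)).
In Python, from bench import * gives the robot as it stands.
- The arm moves only by the tool step_arm, never from a script. Its argument "increments" is text: rows parted by semicolons, each of 6 numbers parted by spaces: the shift along the tool's x, y, z in cm, then the turn, a rotation vector about the tool's x, y, z in rad. A call has 1 to 5 rows; each row shifts and turns the commanded pose from where the row before left it, along the tool's axes as they then stand; what a row does not reach is not made up. A row lasts 1/10 s, in which the tool goes at most 50 mm and 8.59 degrees, less where a joint would pass 70% of its speed; a pose out of reach is approached as far as the arm can. A call is refused whole if a number of a shift passes 5 or a number of a turn 0.15, either way. A call with a gripper value outside its range is refused whole. "claw" is the gripper's target within -1 to 1 (shut at 1, half-way at 0, fully open at -1), set as the call begins (left out, the last holds). The fingers move at their own pace and stop on an object; the grip force is fixed at half the most. Time passes only in rows, so rows that do not move let the fingers close. It gives the time, the measured TCP pose, the force and the opening at its end, in the units of the state.
- get_obs(): the state, without advancing time (a new reading comes with each control period).
- snapshot(name): name is "scene" or "top"; returns the picture (384x512x3 uint8, red, green, blue); there is no depth.
- calibration(name): a dict with "camera_matrix" (3x3 intrinsics, pixels), "eye" and "orientation" of the camera in the world. Camera axes: x right, y up, looking along -z (the intrinsics and any distortion apply to the point x, -y, -z); pixel columns grow to the right and rows downward; lengths in m; the calibration is good to about 2 mm. A picture is of the moment at which its call begins. calibration takes no time and is no camera call.
- close_job(): hands the job in, once; it reports no verdict.
The state is a dict: "time": time; "joint_positions": joint angles; "qvel": joint speeds; "joint_torque": joint torques, N m; "tool_pos": TCP position; "ee_rot": TCP orientation; "wrist_force": force on the tool from outside, world axes, zero at the start; "wrist_torque": the same for the moment, N m; "width": finger opening in m.
Only numpy, scipy, OpenCV 4.12 (cv2) and the standard library are available. Lean on these libraries where they do the work, as an engineer would, in place of code of your own. Each camera call takes 0.05 s, during which the arm holds its last target. There are 200 camera calls.

### The job

One of the two drying canisters still has its cover standing loose on top of its four spring clips. Take the hand press by its handle, set it upright and centred on that cover and press steadily straight down until the cover snaps home all round, never dropping or hammering the tool on it and never touching the cover with the fingers. Then stand the hand press upright back inside the rim of its round tray and let go, without disturbing the other things on the bench.

Things in the scene. Friction and masses are not known exactly. Their poses are not given: they have to be found in the camera images.
- canister: the canister still to be closed, fixed to the bench: grey cylinder 80 mm in diameter on a dark round flange 104 mm in diameter and 8 mm high, mouth rim at 62.5 mm, with four steel spring clips round the mouth (rollers at 67.7 mm, clip tops at about 72 mm). Origin: centre of its underside, on the bench; z up. The canister's cover sits on the clips about 66 mm above this origin at the start and is home at 56 mm
- cover: loose aluminium snap-in cover, 90 g: disc 68 mm in diameter and 14 mm thick with both edges bevelled, and on it a flat round boss 48 mm in diameter; 22 mm high in all. Origin: centre of its underside, the flat top of the boss is 22 mm above it; z up, turning about z is of no matter. Pushed down about 8 mm against 12 to 22 N the clips let it through and then pull it the last 2 mm down onto its seat. Off-centre pressing tips it
- closed_canister: a second, identical canister, fixed, whose cover is already home (boss top at 78 mm, against about 88 mm on the open one). Origin: centre of its underside. Nothing to be done to it
- press_tool: hand press, 0.3 kg, 94 mm high, standing upright on its face: flat rubber face 60 mm in diameter, round steel body 62 mm in diameter up to 38 mm high (its flat shoulder), and above it a black square handle 26 x 26 mm with rounded edges from 38 to 92 mm high. Origin: centre of the face; z along the handle, x and y square to the handle's flats
- tool_tray: round grey tray with a rubber floor, fixed: 100 mm in diameter, floor at 6 mm, rim 12 mm high, 88 mm inside. Origin: centre of its underside, on the bench. The hand press stands in it at the start and at the end
- marker: white marker pen with a black cap lying on the bench, 133 mm long, loose bystander; origin at the centre of its underside
- calculator: flat pocket calculator 125 x 72 x 16 mm lying on the bench, loose bystander; origin at the centre of its underside
- tape_roll: roll of pale tape lying flat, 72 mm in diameter, 19 mm high, loose bystander; origin at the centre of its underside
- sample_jar_3: white lidded sample jar, 48 mm in diameter, 57 mm high, loose bystander; origin at the centre of its underside
Things that resemble listed ones, but are neither listed nor needed, are in the scene too. Leave any blue or turquoise look-alike of the press_tool alone.

How it is judged:
By the outcome, as a careful person would: the job done as asked, in the order asked, and still so for the second after the job is handed in, with the robot touching nothing.
It also fails if it takes over 51 s, if anything falls off the work surface, if the arm or the gripper's body presses on something with over 40 N, if the wrist force passes 120 N, or if a joint passes its speed limit or range.

## Working session

There is one attempt and no reset: what is moved stays moved. The work goes in short steps, Python scripts to look and compute and a tool call to move; the robot and the scene stay as the last step left them, time stands still between calls to the robot, and variables do not carry over. Pictures are saved under pics/ and viewed, about 8 in all and at most 12, crops included, and the job is handed in when it is done.

Besides the shell and the picture viewer there is one more tool, called after "Emit:" as a command line: name --argument value ..., lists and objects as JSON in quotes. step_arm: Moves the arm, as the interface text tells. Its arguments: {"type":"object","properties":{"increments":{"type":"string"},"claw":{"type":"number"}},"required":["increments"]}

```bash
mkdir -p pics
python3 - <<'E'
from bench import *
import cv2,numpy as np
for n in("scene","top"):
    cv2.imwrite(f"pics/{n}0.png",cv2.resize(snapshot(n)[:,:,::-1],(800,600),interpolation=cv2.INTER_CUBIC)); print(n,calibration(n))
print(get_obs())
E
```

```text
scene {'camera_matrix': array([[454.71778712,   0.        , 251.87056537],
       [  0.        , 454.71778712, 191.14745385],
       [  0.        ,   0.        ,   1.        ]]), 'eye': array([-0.3898906 ,  0.940031  ,  0.67853477]), 'orientation': array([ 1.15264834e+00, -6.01342241e-04, -2.41335701e+00])}
top {'camera_matrix': array([[420.30427225,   0.        , 259.49874345],
       [  0.        , 420.30427225, 192.39727823],
       [  0.        ,   0.        ,   1.        ]]), 'eye': array([ 0.3564232 , -0.02775126,  1.18610524]), 'orientation': array([ 0.11753883, -0.01344819, -1.55301602])}
{'time': 0.1, 'joint_positions': array([-1.42809266e+00,  8.78916327e-02,  1.37206237e+00,  2.56996256e-05,
        1.68356698e+00, -1.03062378e-01]), 'qvel': array([ 0.00154549, -0.00278513, -0.00302656,  0.00025832, -0.00067059,
        0.00072334]), 'joint_torque': array([ 1.69437182e-03, -3.41252697e+01, -3.03302693e+01,  7.20227603e-02,
        3.04885267e-02, -8.76142371e-05]), 'tool_pos': array([ 0.13377206, -0.53300113,  0.20443611]), 'ee_rot': array([-3.13967719e+00, -2.23792620e-04,  2.45768697e-01]), 'wrist_force': array([-0.06771697, -0.21480837, -0.18371897]), 'wrist_torque': array([-0.03186497,  0.04027854, -0.01573751]), 'width': 0.09368481553242845}
```

View pics/scene0.png

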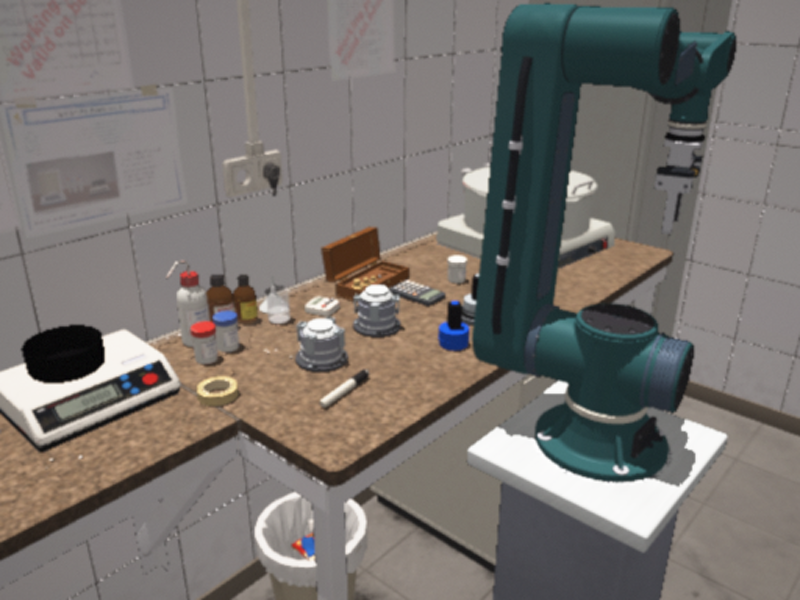

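View pics/top0.png

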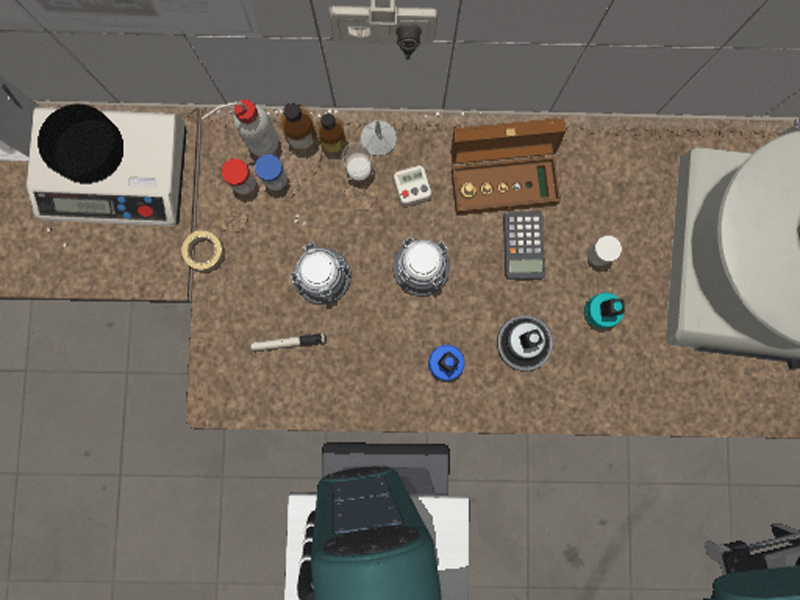

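The scene view shows the canisters at (320,343) and (376,310), with the press partly behind the arm. In the top view the canisters are at (320,272) and (421,263) and the press in its tray at (526,342). The blue (447,363) and turquoise (605,310) tools are look-alikes. Next I'll measure the canisters and press from close crops.

```bash
cat > h.py <<'E'
from bench import *
import cv2,numpy as np
from scipy.spatial.transform import Rotation as R
C={n:calibration(n) for n in("scene","top")}
def ray(n,u,v):
    c=C[n];K=c["camera_matrix"]
    d=np.array([(u-K[0,2])/K[0,0],-(v-K[1,2])/K[1,1],-1])
    return c["eye"],R.from_euler("xyz",c["orientation"]).apply(d)
def onz(n,u,v,z):
    e,d=ray(n,u,v);return e+d*(z-e[2])/d[2]
def tri(a,b):
    (e,d),(f,g)=ray("scene",*a),ray("top",*b)
    s=np.linalg.lstsq(np.c_[d,-g],f-e,rcond=None)[0]
    p,q=e+s[0]*d,f+s[1]*g;return (p+q)/2,np.linalg.norm(p-q)
def proj(n,p):
    c=C[n];q=R.from_euler("xyz",c["orientation"]).inv().apply(np.array(p)-c["eye"]);K=c["camera_matrix"]
    return K[0,0]*q[0]/-q[2]+K[0,2],K[1,1]*q[1]/q[2]+K[1,2]
def crop(im,x,y,w,h,k):return cv2.resize(im[y:y+h,x:x+w,::-1],None,fx=k,fy=k,interpolation=cv2.INTER_CUBIC)
E
python3 - <<'E'
from h import *
s=snapshot("scene");t=snapshot("top")
a=crop(s,185,175,80,64,5);b=crop(t,180,145,120,64,5)[:, :]
c=crop(t,270,195,80,55,5)
im=np.zeros((600,800,3),np.uint8);im[:320,:400]=a;im[:275,400:]=c;im[320:576,:480]=cv2.resize(b,(480,256))
cv2.imwrite("pics/c1.png",im)
for n,i,boxes in(("scene",s,[(190,195,35,30),(225,175,35,30)]),("top",t,[(190,155,35,30),(255,150,35,35),(318,200,35,36)])):
    for x,y,w,h in boxes:
        g=i[y:y+h,x:x+w].min(2);m=(g>185).astype(np.uint8)
        k,l,st,ce=cv2.connectedComponentsWithStats(m);j=1+np.argmax(st[1:,4]);print(n,st[j]+[x,y,0,0,0],ce[j]+[x,y])
E
```

```text
scene [194 204  22  13 191] [204.34031414 209.51832461]
scene [230 182  21  14 154] [240.2012987  187.73376623]
top [191 161  23  24 371] [202.64420485 171.52021563]
top [258 155  24  22 382] [269.79581152 164.98167539]
top [327 207  21  21 174] [334.64942529 216.42528736]
```

View pics/c1.png

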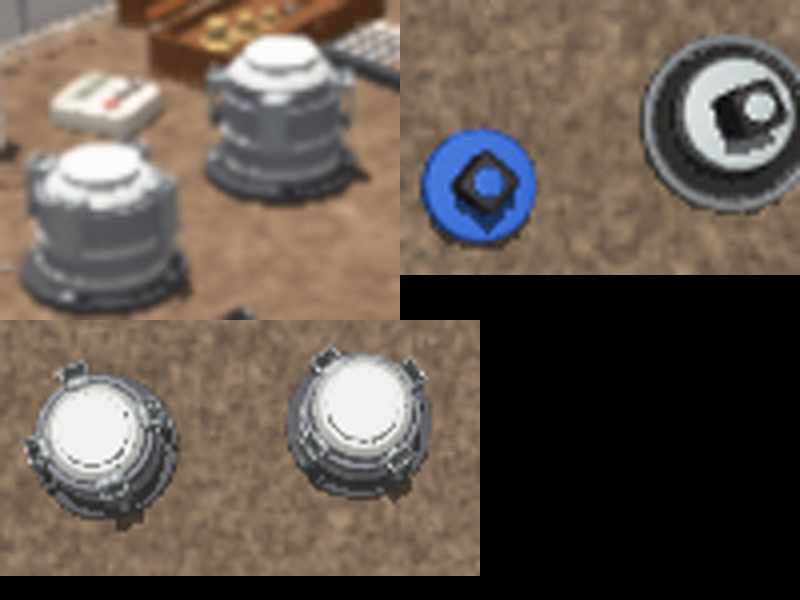

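Run:
```python
from h import *
for a,b in(((205.8,207.6),(203,172.5)),((241.9,185.8),(271.2,166))):
    print(tri(a,b), onz("scene",*a,.078),onz("top",*b,.078),onz("scene",*a,.088),onz("top",*b,.088))
print(onz("top",337.6,217.6,.044),onz("top",336,219.6,.012),onz("top",342,216.4,.1))
t=snapshot("top");s=snapshot("scene")
def ring(im,n,c,r,z,x,y,k,col):
    pts=[proj(n,[c[0]+r*np.cos(q),c[1]+r*np.sin(q),z]) for q in np.linspace(0,6.28,60)]
    cv2.polylines(im,[np.int32([[(u-x+.5)*k,(v-y+.5)*k] for u,v in pts])],True,col,1)
im=np.zeros((600,800,3),np.uint8)
A=crop(t,310,190,52,60,10)
im[:600,:400]=A[:600,:400]
for k,(b,z,n0) in enumerate((((203,172.5),.078,0),((271.2,166),.088,0))):
    c=onz("top",*b,z)
    x,y=int(b[0])-20,int(b[1])-19
    B=crop(t,x,y,40,40,5);sx,sy=[(185,195),(222,172)][k]
    D=crop(s,sx,sy,40,40,5)
    for zz,r,col in((z,.024,(0,0,255)),(.008,.052,(0,255,0))):
        ring(B,"top",c,r,zz,x,y,5,col);ring(D,"scene",c,r,zz,sx,sy,5,col)
    im[200*k:200*k+200,400:600]=B;im[200*k:200*k+200,600:800]=D
cv2.imwrite("pics/c2.png",im)
```

```text
(array([0.53752519, 0.11068079, 0.07494417]), np.float64(0.0025760050098526787)) [0.53150728 0.11438771 0.078     ] [0.53799844 0.11118107 0.078     ] [0.51616433 0.12813618 0.088     ] [0.53635983 0.10992729 0.088     ]
(array([ 0.55734892, -0.07105106,  0.08263141]), np.float64(0.0027007565744850393)) [ 0.56343247 -0.07951908  0.078     ] [ 0.55924885 -0.07036839  0.078     ] [ 0.5475579  -0.06254171  0.088     ] [ 0.55741847 -0.0699838   0.088     ]
[ 0.42655237 -0.25466934  0.044     ] [ 0.42283606 -0.25651581  0.012     ] [ 0.42643631 -0.25498676  0.1       ]
```

View pics/c2.png

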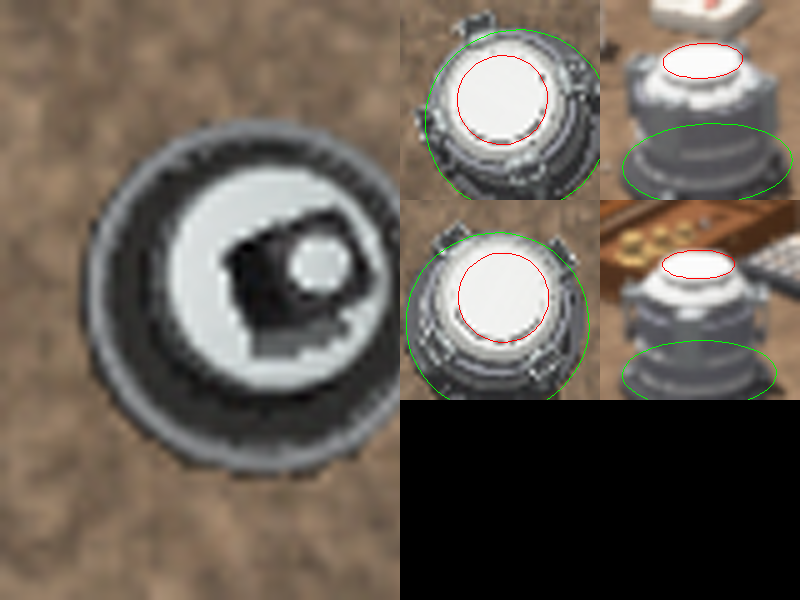

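Crop c2 shows the rings matching in both views. The near canister's boss fits at 78 mm (closed, y≈0.111) and the far one fits at 88 mm (open, at about 0.557, -0.070). The press body is centred at crop (276,278), which gives (0.426, -0.254), with handle flats at a yaw of about 30°. Starting the move.

Emit:
step_arm --increments "4.3 -2.4 0 0 0 0;4.3 -2.4 0 0 0 0;4.3 -2.4 0 0 0 0;4.3 -2.4 0 0 0 0;4.3 -2.4 0 0 0 0" --claw -1

```text
time: 0.8
tool_pos: [0.3142, -0.3633, 0.2056]
ee_rot: [3.141, -0.0, 0.245]
wrist_force: [2.0, -0.3, 0.1]
width: 0.0942
```

```bash
ls; python3 -c "
import bench;print([n for n in dir(bench) if n[0]!='_'], getattr(bench,'hold_point_z',None))"
```

```text
h.py
pics
['IKError', 'calibration', 'close_job', 'get_obs', 'hold_point_z', 'snapshot'] 0.0188
```

Emit:
step_arm --increments "4 -2.3 0 0 0 0;4 -2.3 0 0 0 0;4 -2.3 0 0 0 0;1.5 -0.9 0 0 0 -0.14;0 0 0 0 0 -0.14"

```text
time: 1.3
tool_pos: [0.4268, -0.254, 0.2053]
ee_rot: [-3.141, -0.001, 0.536]
wrist_force: [-0.9, -0.4, 0.3]
width: 0.0941
```

Emit:
step_arm --increments "0 0 0 0 0 0"

```text
time: 1.4
tool_pos: [0.4256, -0.2556, 0.2054]
ee_rot: [-3.142, 0.0, 0.527]
wrist_force: [1.1, -1.1, 0.2]
width: 0.0943
```

Run:
```python
from h import *
t=snapshot("top");s=snapshot("scene")
im=np.zeros((600,800,3),np.uint8)
im[:600,:400]=crop(t,300,170,80,120,5)
im[:600,400:]=crop(s,280,120,80,120,5)
cv2.imwrite("pics/c3.png",im);print(get_obs())
```

```text
{'time': 1.5, 'joint_positions': array([-6.56828957e-01, -3.27261988e-02,  1.49367825e+00, -1.96474600e-04,
        1.68065989e+00,  3.91128651e-01]), 'qvel': array([-0.01383191, -0.00134821,  0.00023534, -0.00017555,  0.00026712,
       -0.00525828]), 'joint_torque': array([ 3.57636921e-01, -2.88588792e+01, -3.02904725e+01,  9.74258431e-02,
       -1.14870491e-02, -3.33291292e-02]), 'tool_pos': array([ 0.42504326, -0.2563395 ,  0.20542132]), 'ee_rot': array([3.14153603e+00, 1.87894833e-04, 5.22817173e-01]), 'wrist_force': array([ 0.24710785, -0.6803024 ,  0.37786301]), 'wrist_torque': array([-0.03073139,  0.01946684, -0.04447494]), 'width': 0.09383609623095089}
```

View pics/c3.png

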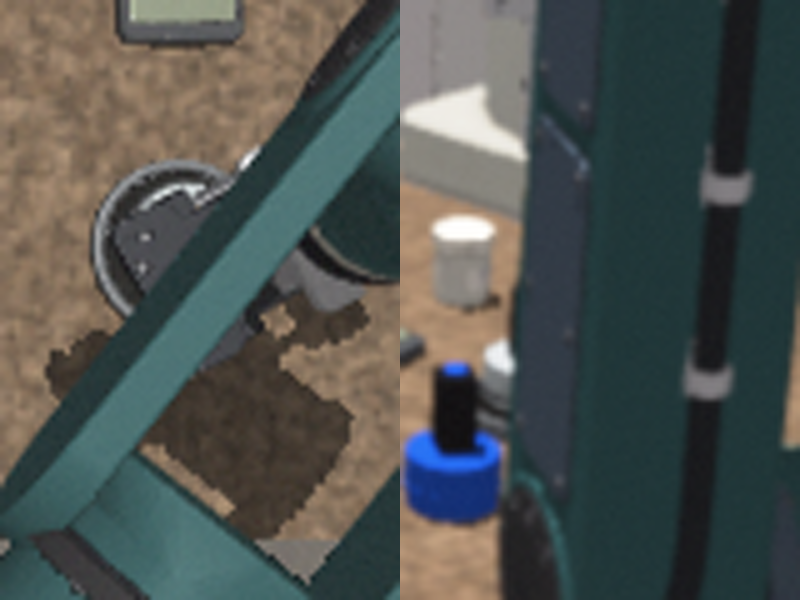

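Both cameras mostly see the arm over the press (the tray shows at crop (150,240)), with the look-alikes clear of the gripper. Descending.

Emit:
step_arm --increments "0.2 -0.1 4.5 0 0 0;0 0 4.5 0 0 0;0 0 3 0 0 0;0 0 2 0 0 0;0 0 1 0 0 0"

```text
time: 2.0
tool_pos: [0.4246, -0.254, 0.053]
ee_rot: [-3.138, 0.002, 0.522]
wrist_force: [-0.1, 0.3, 0.6]
width: 0.094
```

Emit:
step_arm --increments "0 0 0.3 0 0 0;0 0 0 0 0 0;0 0 0 0 0 0"

```text
time: 2.3
tool_pos: [0.4273, -0.2553, 0.0541]
ee_rot: [3.139, -0.001, 0.525]
wrist_force: [-0.2, -0.2, 0.2]
width: 0.0936
```

Emit:
step_arm --increments "0 0 0.5 0 0 0;0 0 0 0 0 0"

```text
time: 2.5
tool_pos: [0.4265, -0.2545, 0.0477]
ee_rot: [3.141, -0.0, 0.526]
wrist_force: [0.1, 0.2, 0.0]
width: 0.0939
```

Emit:
step_arm --increments "0 0 0 0 0 0;0 0 0 0 0 0;0 0 0 0 0 0;0 0 0 0 0 0;0 0 0 0 0 0" --claw 1

```text
time: 3.0
tool_pos: [0.4264, -0.2544, 0.0475]
ee_rot: [3.141, 0.0, 0.526]
wrist_force: [-0.1, -0.8, -0.5]
width: 0.0572
```

Emit:
step_arm --increments "0 0 0 0 0 0;0 0 0 0 0 0;0 0 0 0 0 0;0 0 0 0 0 0"

```text
time: 3.4
tool_pos: [0.4264, -0.2545, 0.0475]
ee_rot: [3.141, -0.0, 0.526]
wrist_force: [0.0, 0.6, -1.6]
width: 0.0274
```

Emit:
step_arm --increments "0 0 0 0 0 0;0 0 0 0 0 0;0 0 0 0 0 0;0 0 0 0 0 0"

```text
time: 3.8
tool_pos: [0.4264, -0.2545, 0.0475]
ee_rot: [3.141, -0.0, 0.526]
wrist_force: [0.4, -0.5, -0.8]
width: 0.0276
```

Emit:
step_arm --increments "0 0 -1 0 0 0;0 0 -2 0 0 0;0 0 -3 0 0 0;0 0 -3 0 0 0;0 0 -2 0 0 0"

```text
time: 4.3
tool_pos: [0.4266, -0.2545, 0.1598]
ee_rot: [3.14, -0.001, 0.526]
wrist_force: [0.4, -0.7, -4.9]
width: 0.0272
```

Emit:
step_arm --increments "0 0 0 0 0 0;0 0 0 0 0 0"

```text
time: 4.5
tool_pos: [0.426, -0.2541, 0.157]
ee_rot: [-3.141, 0.0, 0.526]
wrist_force: [0.2, -0.8, -4.1]
width: 0.0275
```

Emit:
step_arm --increments "2.1 -0.9 -1 0 0 0;4.1 -1.9 -1 0 0 0;4.1 -1.9 0 0 0 0;4.1 -1.9 0 0 0 0;3.2 -1.5 0 0 0 0"

```text
time: 5.0
tool_pos: [0.5377, -0.0934, 0.1746]
ee_rot: [-3.138, 0.003, 0.527]
wrist_force: [0.4, -0.9, -4.4]
width: 0.026
```

Emit:
step_arm --increments "2 -0.9 0 0 0 0;0.9 -0.3 0 0 0 0;0 0 0 0 0 0;0 0 0 0 0 0"

```text
time: 5.4
tool_pos: [0.556, -0.0719, 0.1763]
ee_rot: [-3.141, 0.003, 0.525]
wrist_force: [0.6, 0.2, -4.5]
width: 0.0261
```

Run:
```python
from h import *
t=snapshot("top");s=snapshot("scene")
im=np.zeros((600,800,3),np.uint8)
im[:600,:400]=crop(t,235,125,80,120,5)
im[:600,400:]=crop(s,200,115,80,120,5)
cv2.imwrite("pics/c4.png",im);o=get_obs();print(o["tool_pos"],o["ee_rot"],o["width"])
```

```text
[ 0.55620439 -0.07228139  0.17707468] [-3.14141401e+00  1.17522740e-03  5.24027539e-01] 0.02609426103987159
```

View pics/c4.png

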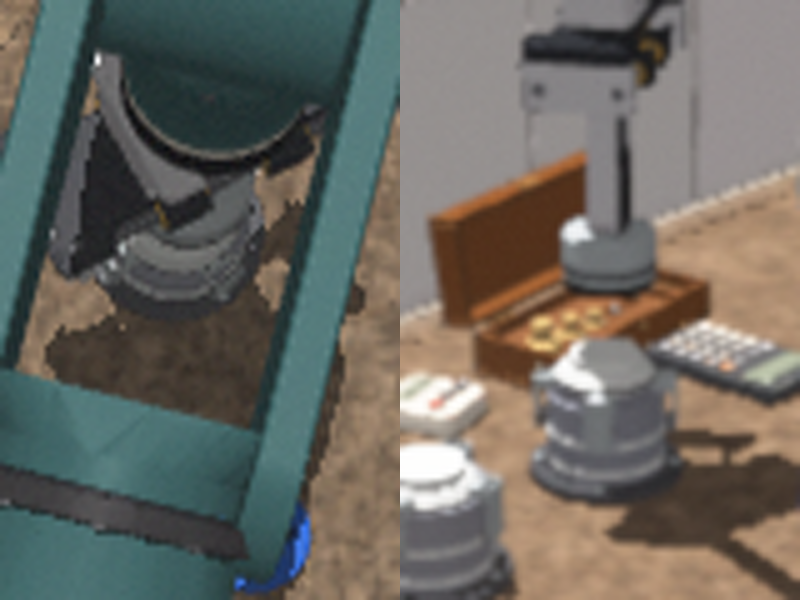

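Run:
```python
from h import *
f=lambda n,p,x,y:[(a-b+.5)*5 for a,b in zip(proj(n,p),(x,y))]
print("tool mid",f("scene",[.5562,-.0723,.155],600/3,115))
for z in(.004,.04,.088):print(z,f("scene",[.5575,-.070,z],200,115),f("top",[.5575,-.07,z],235,125))
for p in([.5562,-.0723,.1355],[.5562,-.0723,.1735]):print(f("scene",p,200,115),f("top",p,235,125))
```

```text
tool mid [np.float64(211.61486537441235), np.float64(253.92782150007775)]
0.004 [np.float64(209.76206141215002), np.float64(463.3780384789162)] [np.float64(177.4750277331094), np.float64(233.8288361060063)]
0.04 [np.float64(209.29481113005892), np.float64(415.0792972799124)] [np.float64(179.96472364570735), np.float64(222.94580809829299)]
0.088 [np.float64(208.65768986433324), np.float64(349.2213271403409)] [np.float64(183.5327609779165), np.float64(207.34910409018)]
[np.float64(211.86455952376335), np.float64(281.8742899880823)] [np.float64(191.867110799015), np.float64(193.1547098302046)]
[np.float64(211.37549103001888), np.float64(227.13637448452474)] [np.float64(195.36136560529144), np.float64(178.69557914464252)]
```

Crop c4 shows the press upright over the open canister: the tool axis is at column 609, the canister at 606 and the boss at 612, aligned within about 1 mm. I'll correct slightly and lower.

Emit:
step_arm --increments "0.25 -0.15 0.5 0 0 0;0 0 1.5 0 0 0;0 0 1.2 0 0 0;0 0 0.5 0 0 0;0 0 0.2 0 0 0"

```text
time: 6.0
tool_pos: [0.5574, -0.0684, 0.1366]
ee_rot: [-3.14, 0.002, 0.526]
wrist_force: [0.3, -0.5, -4.3]
width: 0.0259
```

Emit:
step_arm --increments "0 0 0 0 0 0;0 0 0 0 0 0"

```text
time: 6.2
tool_pos: [0.5587, -0.0686, 0.139]
ee_rot: [3.141, -0.001, 0.526]
wrist_force: [0.8, -0.1, -3.3]
width: 0.0263
```

Emit:
step_arm --increments "0 0 0.2 0 0 0;0 0 0.1 0 0 0;0 0 0.1 0 0 0;0 0 0.1 0 0 0;0 0 0.1 0 0 0"

```text
time: 6.7
tool_pos: [0.5584, -0.0685, 0.1324]
ee_rot: [3.142, -0.0, 0.526]
wrist_force: [0.1, 0.4, -4.2]
width: 0.0262
```

Emit:
step_arm --increments "0 0 0.1 0 0 0;0 0 0.1 0 0 0;0 0 0.1 0 0 0;0 0 0 0 0 0"

```text
time: 7.1
tool_pos: [0.5584, -0.0686, 0.1297]
ee_rot: [3.141, -0.0, 0.526]
wrist_force: [-1.0, 0.7, -2.8]
width: 0.0261
```

Emit:
step_arm --increments "0 0 0.1 0 0 0;0 0 0.1 0 0 0;0 0 0 0 0 0"

```text
time: 7.4
tool_pos: [0.5589, -0.0686, 0.129]
ee_rot: [3.14, -0.001, 0.526]
wrist_force: [-1.9, 0.3, 4.8]
width: 0.0258
```

Run:
```python
from h import *
t=snapshot("top");s=snapshot("scene")
im=np.zeros((560,800,3),np.uint8)
im[:,:400]=crop(t,245,135,50,70,8)
im[:,400:]=crop(s,217,155,50,70,8)
cv2.imwrite("pics/c5.png",im)
```

```text
(no output)
```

View pics/c5.png

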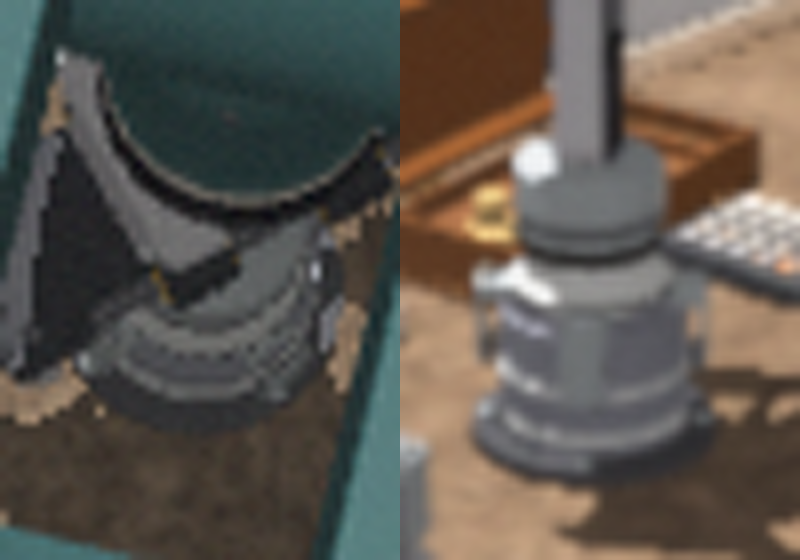

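Crop c5 shows the face just resting on the boss. The tool axis is at column 590 and the canister at about 594, roughly 1 mm off. I'll lift slightly, correct, then press.

Emit:
step_arm --increments "0 0 -0.3 0 0 0;-0.1 0.06 0 0 0 0;0 0 0.1 0 0 0;0 0 0.1 0 0 0;0 0 0.1 0 0 0"

```text
time: 8.0
tool_pos: [0.5584, -0.0696, 0.1289]
ee_rot: [3.14, -0.001, 0.526]
wrist_force: [-1.7, 0.8, 5.9]
width: 0.0261
```

Emit:
step_arm --increments "0 0 0.1 0 0 0;0 0 0.1 0 0 0;0 0 0.1 0 0 0;0 0 0.1 0 0 0;0 0 0 0 0 0"

```text
time: 8.5
tool_pos: [0.5569, -0.0694, 0.1216]
ee_rot: [-3.14, 0.003, 0.526]
wrist_force: [0.2, 0.2, -3.5]
width: 0.0261
```

Emit:
step_arm --increments "0 0 0.1 0 0 0;0 0 0.1 0 0 0;0 0 0.1 0 0 0;0 0 0 0 0 0"

```text
time: 8.9
tool_pos: [0.5577, -0.0695, 0.1202]
ee_rot: [-3.141, 0.0, 0.526]
wrist_force: [0.0, 0.3, -3.8]
width: 0.0254
```

Emit:
step_arm --increments "0 0 0.1 0 0 0;0 0 0.1 0 0 0;0 0 0 0 0 0"

```text
time: 9.2
tool_pos: [0.558, -0.0696, 0.1196]
ee_rot: [3.141, -0.001, 0.526]
wrist_force: [-2.0, 0.2, 2.8]
width: 0.0262
```

Emit:
step_arm --increments "0 0 0.1 0 0 0;0 0 0.1 0 0 0;0 0 0.1 0 0 0;0 0 0 0 0 0"

```text
time: 9.6
tool_pos: [0.558, -0.0696, 0.1196]
ee_rot: [3.14, -0.002, 0.526]
wrist_force: [-6.4, 0.1, 13.5]
width: 0.0259
```

Emit:
step_arm --increments "0 0 0.1 0 0 0;0 0 0.1 0 0 0;0 0 0 0 0 0"

```text
time: 9.9
tool_pos: [0.5581, -0.0696, 0.1195]
ee_rot: [3.139, -0.002, 0.526]
wrist_force: [-9.4, 0.8, 18.6]
width: 0.0261
```

Emit:
step_arm --increments "0 0 -0.3 0 0 0;0 0 -0.4 0 0 0;0 0 -0.5 0 0 0;0 0 -2 0 0 0;0 0 -3 0 0 0"

```text
time: 10.4
tool_pos: [0.5562, -0.0692, 0.1723]
ee_rot: [-3.137, 0.005, 0.526]
wrist_force: [1.0, -0.6, -3.2]
width: 0.0256
```

Run:
```python
from h import *
t=snapshot("top");s=snapshot("scene")
im=np.zeros((560,800,3),np.uint8)
im[:,:400]=crop(t,245,135,50,70,8)
im[:,400:]=crop(s,217,155,50,70,8)
cv2.imwrite("pics/c6.png",im);o=get_obs();print(o["tool_pos"],o["ee_rot"],o["wrist_force"],o["width"])
```

```text
[ 0.56049092 -0.07011967  0.17943119] [ 3.13572332 -0.00625449  0.52581384] [ 0.68247408  0.18694772 -2.43312369] 0.02612115346517019
```

View pics/c6.png

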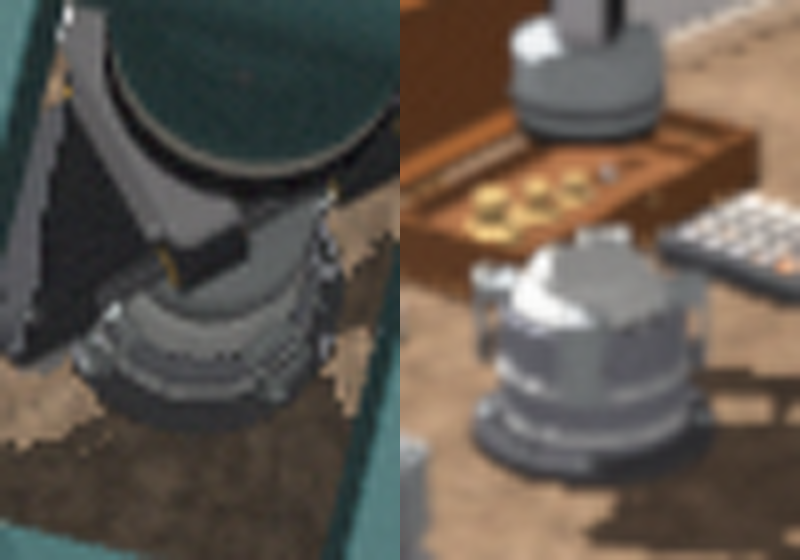

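Crop c6 shows the cover home, with the boss top level with the clip tops (row ~245) and the press clear above. Returning it to the tray.

Emit:
step_arm --increments "-2 0.9 -0.3 0 0 0;-4.1 1.9 0 0 0 0;-4.1 1.9 0 0 0 0;-4.1 1.9 0 0 0 0;-3.3 1.5 0 0 0 0"

```text
time: 11.0
tool_pos: [0.4443, -0.2293, 0.1762]
ee_rot: [-3.14, 0.002, 0.525]
wrist_force: [0.9, -0.0, -3.8]
width: 0.0258
```

Emit:
step_arm --increments "-2 0.9 0 0 0 0;-1.2 0.35 0 0 0 0;0 0 0 0 0 0;0 0 0 0 0 0;0 0 0 0 0 0"

```text
time: 11.5
tool_pos: [0.4256, -0.2538, 0.1781]
ee_rot: [-3.141, -0.0, 0.527]
wrist_force: [0.1, 0.5, -3.4]
width: 0.0258
```

Emit:
step_arm --increments "0 0 2 0 0 0;0 0 4 0 0 0;0 0 4 0 0 0;0 0 1.5 0 0 0;0 0 0.7 0 0 0"

```text
time: 12.0
tool_pos: [0.4241, -0.2527, 0.0538]
ee_rot: [-3.137, 0.002, 0.528]
wrist_force: [-0.6, 0.5, -2.9]
width: 0.0258
```

Emit:
step_arm --increments "0 0 0 0 0 0;0 0 0.2 0 0 0;0 0 0.2 0 0 0;0 0 0.1 0 0 0;0 0 0.1 0 0 0"

```text
time: 12.5
tool_pos: [0.4253, -0.2552, 0.0512]
ee_rot: [3.14, -0.001, 0.526]
wrist_force: [-0.4, 1.2, -3.5]
width: 0.0261
```

Emit:
step_arm --increments "0 0 0.1 0 0 0;0 0 0.1 0 0 0;0 0 0 0 0 0;0 0 0 0 0 0"

```text
time: 12.9
tool_pos: [0.4248, -0.2548, 0.0484]
ee_rot: [-3.142, 0.0, 0.526]
wrist_force: [1.1, -1.1, -3.5]
width: 0.0256
```

Emit:
step_arm --increments "0 0 0.1 0 0 0;0 0 0 0 0 0;0 0 0 0 0 0"

```text
time: 13.2
tool_pos: [0.425, -0.2549, 0.0476]
ee_rot: [3.141, -0.0, 0.526]
wrist_force: [-0.1, 0.5, -3.8]
width: 0.0261
```

Emit:
step_arm --increments "0 0 0.05 0 0 0;0 0 0 0 0 0;0 0 0 0 0 0"

```text
time: 13.5
tool_pos: [0.425, -0.255, 0.0476]
ee_rot: [3.141, -0.0, 0.526]
wrist_force: [-1.2, 0.8, 2.0]
width: 0.0259
```

Emit:
step_arm --increments "0 0 0 0 0 0;0 0 0 0 0 0;0 0 0 0 0 0;0 0 0 0 0 0;0 0 0 0 0 0" --claw -1

```text
time: 14.0
tool_pos: [0.4249, -0.2548, 0.047]
ee_rot: [3.141, -0.0, 0.526]
wrist_force: [-0.4, 0.3, 0.2]
width: 0.0625
```

Emit:
step_arm --increments "0 0 0 0 0 0;0 0 0 0 0 0;0 0 0 0 0 0;0 0 0 0 0 0"

```text
time: 14.4
tool_pos: [0.4249, -0.2548, 0.047]
ee_rot: [3.141, 0.0, 0.526]
wrist_force: [-0.2, 0.4, 0.3]
width: 0.0934
```

Emit:
step_arm --increments "0 0 -2 0 0 0;0 0 -4 0 0 0;0 0 -4 0 0 0;0 0 -4 0 0 0;0 0 -2 0 0 0"

```text
time: 14.9
tool_pos: [0.426, -0.2556, 0.2115]
ee_rot: [3.135, -0.003, 0.526]
wrist_force: [0.0, -0.3, -0.0]
width: 0.0939
```

Emit:
step_arm --increments "-4 2 0 0 0 0;-4.3 2.4 0 0 0 0;-4.3 2.4 0 0 0 0;-4.3 2.4 0 0 0 0;-4.3 2.4 0 0 0 0"

```text
time: 15.4
tool_pos: [0.2986, -0.463, 0.2072]
ee_rot: [3.141, -0.0, 0.526]
wrist_force: [1.1, -0.4, 0.3]
width: 0.0938
```

Emit:
step_arm --increments "-4.3 1 0 0 0 0;-4.3 1 0 0 0 0;-4 0 0 0 0 0;0 0 0 0 0 0;0 0 0 0 0 0"

```text
time: 15.9
tool_pos: [0.2002, -0.5423, 0.2067]
ee_rot: [-3.141, -0.001, 0.524]
wrist_force: [-0.5, -0.5, -0.1]
width: 0.094
```

Run:
```python
from h import *
t=snapshot("top");s=snapshot("scene")
im=np.zeros((600,800,3),np.uint8)
im[:360]=crop(t,160,130,250,120,3.2)[:360,:800]
im[360:,:400]=crop(t,310,190,80,48,5)
im[360:,400:]=crop(s,185,172,80,48,5)
cv2.imwrite("pics/c7.png",im);o=get_obs();print(o["tool_pos"],o["time"],o["wrist_force"])
```

```text
[ 0.20158994 -0.54153825  0.20703548] 16.0 [-0.172739    0.22092331  0.38512951]
```

View pics/c7.png

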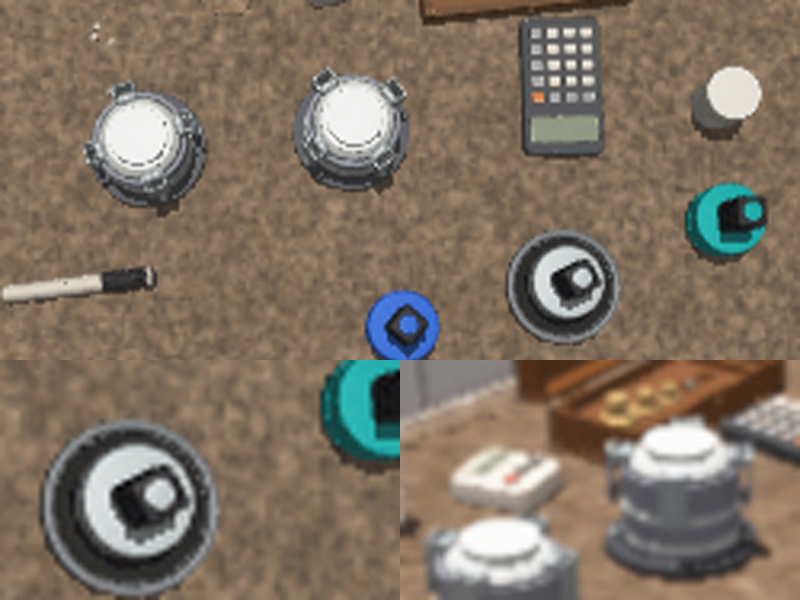

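Crop c7 shows the cover home (boss centre 2.4 px lower than before, 2.7 px expected). The press stands upright in its tray at (128,508), and the bystanders have not moved.

```bash
python3 -c "
from bench import *
close_job()"
```

```text
the job is handed in; nothing more can be done
```

The cover on the open canister (the far one, at about x 0.558, y −0.070) is snapped home and the hand press is back in its tray. I handed the job in at about 16 s of the 51 s allowed.

- **Pressing:** I gripped the press by its handle and touched the cover gently. I lifted once to correct about 1 mm off-centre, then pressed straight down. The clips let the cover through about 7 mm below first contact. At the seat it stayed put with no further travel under roughly 22 N.
- **Cover check:** the tool's seat height put the boss top at 78 mm, as specified for home. In the last picture it sat 2.4 px lower than at the start, against 2.7 px expected.
- **Tray and bystanders:** the press was set down at its starting spot and stands upright inside the rim. The bystanders and look-alikes visible in the last picture looked unmoved; the tape roll was outside that picture, and the arm never went near it.
- **Disagreements:** triangulating from both cameras gave cover heights 3–5 mm too low, so I relied on the single-view fits and the contact force. The handle's yaw was only estimated, to within a few degrees, but the grip closed squarely on it at 26 mm.

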